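Present the wax ball on its dish, turned a quarter

TASK

Use the little chute scoop to tip the wax ball into the dished plate on the cork stand without touching the ball, and stand the empty scoop back on the table and let go of it. Then take the dish by its handle bar, lift it straight up about 10 cm above the stand and only then turn it through a quarter turn, either way, keeping it level with the ball resting in the middle. Finish while still holding the dish still there above its stand, and leave everything else on the table as it was.

Things in the scene. Friction and masses are not known exactly. Their poses are not given: they have to be found in the camera images.
- scoop_handle (a point): Middle of the wooden grip bar (62 along scoop y, 14 along x, 20 mm high) of the arched handle of the aluminium chute scoop, an open trough 50 wide, from the closed end at x = -51 to the mouth at x = +61 mm. x points to the mouth, y across, z up. The bar's middle is 87 mm above the underside, over the balance point. Trough walls 38 mm high; feet below, the front ones at x = 13 mm. Loose, 0.2 kg.
- scoop_mouth (a point): Top of the trough floor at the scoop's mouth edge, 61 mm ahead (x) of the grip bar's middle and 69 mm below it; floor 4 mm thick. Axes as scoop_handle. The floor rises 6 degrees to the mouth and the ball has some rolling resistance: it starts to roll out when the scoop is tipped about 13 degrees mouth-down and runs out by 17 to 25 degrees.
- ball_center (a point): Centre of the cream wax ball, 36 mm in diameter, about 0.03 kg; it starts at the closed end of the scoop's trough. It must not be touched by the gripper. Its axes mean nothing.
- dish_handle (a point): Middle of the wooden grip bar (70 along dish y, 14 along x, 20 mm high) on the thin arched handle of the round white dished plate, 150 mm across, loose, 0.3 kg. It is 110 mm above the dish's underside, over its centre. Rim 31 mm above the underside. The arch spans rim to rim in the y-z plane; the bowl is open along +x and -x. z up. At the start y lies along the stand's long side.
- dish_centre (a point): Where the ball's centre lies when it rests in the middle of the dish: on the dish's axis, 28 mm above its underside. The flat middle, radius about 18 mm, is 10 mm above the underside; the bowl slopes down to it, so that the ball rolls there by itself. Axes as dish_handle.
- stand: Low cork stand, 120 x 170 x 18 mm, fixed; origin at the centre of its underside, on the table; y along its 170 mm side, z up. The dish stands centred on it at the start.
- stamp_mid (a point): Middle (half-way up) of the standing hand stamp with dark turned handle and brass foot, 28 x 28 x 82 mm. Bystander, to be left alone.
- spool_mid (a point): Middle of the spool of wick, 52 mm across and 36 mm high. Bystander, to be left alone.
- shell_mid (a point): Middle of a small shell-shaped candle, 52 x 78 x 46 mm. Bystander, to be left alone.
- bottle_mid (a point): Middle of a brown dropper bottle, 36 x 35 x 105 mm. Bystander, to be left alone.

How it is judged:
By the outcome, as a careful person would: the job done as asked, in the order asked, and still so for the second after the job is handed in, while the arm keeps its last pose, push and grip.
It also fails if it takes over 72 s, if anything falls off the work surface, if the arm or the gripper's body presses on something with over 40 N, if the wrist force passes 120 N, or if a joint passes its speed limit or range.

ROBOT

A 6-joint arm with a two-finger parallel gripper is mounted at the origin on a cart in front of the work surface, level with it; the furniture and walls round the work are solid. World frame = base frame: x ahead of the robot, y to its left, z up, the work surface at z = 0. Lengths are in m, angles in rad, forces in N, time in s.
With the tool pointing down it reaches from about 0.35 to 0.725 m from the base axis. Payload 4.3 kg.
Tool frame: the origin (TCP) lies at the very end of the fingers, on their centre line; the grasp point (between the pads) lies 19 mm behind it; z points along the fingers, y is the line along which they close (so a half turn about z gives the same grasp; the last joint's range is limited). The gripper opens to 85 mm and grips with 20 to 120 N. Pads are 22 mm wide; open, the fingers measure 114 mm over their backs; the gripper's body (76 mm by 85 mm) begins 54 mm behind the grasp point. The pads swing forward as they close: fully open they stand 13 mm farther back than shut.
Start: joints at [1.178, 0.377, 0.081, 1.274, 0, 1.46], TCP at [0.16, 0.552, 0.231] pointing down, gripper open.
Joint ranges: [-2.72, 2.72], [-0.84, 1.66], [-1.02, 1.22], [-1.77, 2.12], [-1.37, 1.28], [-3.14, 3.14]. Speed limits (rad/s): [2.57, 2.57, 3.14, 3.14, 3.14, 3.14].

INTERFACE

Orientations are given as a rotation vector (axis times angle).
In Python, from workcell import env gives the robot as it stands. The module is installed in compiled form; this text tells all that it offers.
- The arm moves only by the tool play_rows, never from a script. Its argument "deltas" is a list of rows, each a list of 7 numbers: the turn, a rotation vector about the tool's x, y, z in rad, then the shift along the tool's x, y, z in m, then the opening, from 0 (shut) to 1 (fully open). In form: [[wx, wy, wz, x, y, z, claw], ...]. A call has 1 to 20 rows; each row is the pose to reach, as a shift and turn from the pose commanded when the call began, along the tool's axes at that moment; what a row does not reach only later rows make up. A row lasts 1/8 s, in which the tool goes at most 62.5 mm and 10.7 degrees, less where a joint would pass 70% of its speed; a pose out of reach is approached as far as the arm can. A call with a gripper value outside its range is refused whole. The fingers move at their own pace and stop on an object; "newtons" is the grip in N (left out, the last holds). Time passes only in rows, so rows that repeat a pose let the fingers close. It gives the time, the measured TCP pose, the force, the opening and the grip force at its end, in the units of the state.
- env.observe(): the state, without advancing time (a new reading comes with each control period).
- env.read_camera(name): name is "scene" or "top" or "wrist"; returns a dict with "image" (420x560x3 uint8, red, green, blue), "fx", "fy", "cx", "cy" (pixels), "pose" (4x4, takes a point from camera to world coordinates); the wrist camera has in their place "tool_from_camera" (4x4, takes a point from camera to tool coordinates, whose origin is the TCP and whose axes are the flange's). Camera axes: x right, y up, looking along -z (the intrinsics and any distortion apply to the point x, -y, -z); pixel columns grow to the right and rows downward; lengths in m; the calibration is good to about 2 mm. A picture is of the moment at which its call begins: read the wrist's pose just before it. There is no depth.
- env.close_job(): hands the job in; it is judged then, once.
The state is a dict: "clock": time; "qpos": joint angles; "dq": joint speeds; "tau": joint torques, N m; "position": TCP position; "tool_rot": TCP orientation; "wrist_force": force on the tool from outside, world axes, zero at the start; "moment": the same for the moment, N m; "grip_width": finger opening in m; "grip_force": force on a finger pad.
Only numpy, scipy, OpenCV 4.12 (cv2) and the standard library are available. Lean on these libraries where they do the work, as an engineer would, in place of code of your own. Each camera call takes 0.05 s, during which the arm holds its last target. There are 200 camera calls.

## Working session

There is one attempt and no reset: what is moved stays moved. The work goes in short steps, Python scripts to look and compute and a tool call to move; the robot and the scene stay as the last step left them, time stands still between calls to the robot, and variables do not carry over. Pictures are saved under pics/ and viewed, at most 14 in all, crops included, and the job is handed in when it is done.

Besides the shell and the picture viewer there is one more tool, called after ">>>" as name(argument=value, ...) on one line, values as JSON. play_rows: Moves the arm, as the interface text tells. Its arguments: {"type":"object","properties":{"deltas":{"type":"array"},"newtons":{"type":"number"}},"required":["deltas"]}

```bash
mkdir -p pics
cat > h.py <<'E'
import numpy as np, cv2
from scipy.spatial.transform import Rotation as R
from workcell import env
def save(name,fn):
    s=env.observe(); c=env.read_camera(name)
    cv2.imwrite('pics/'+fn+'.png',c['image'][:,:,::-1])
    P=c['pose'] if 'pose' in c else T(s)@c['tool_from_camera']
    np.savez('pics/'+fn+'.npz',P=P,k=[c['fx'],c['fy'],c['cx'],c['cy']])
    print(name,{k:(v if not hasattr(v,'shape') else '') for k,v in c.items() if k!='image'},np.round(P,3).tolist())
def T(s):
    M=np.eye(4);M[:3,:3]=R.from_rotvec(s['tool_rot']).as_matrix();M[:3,3]=s['position'];return M
def ray(fn,u,v):
    d=np.load('pics/'+fn+'.npz');fx,fy,cx,cy=d['k'];P=d['P']
    r=P[:3,:3]@np.array([(u-cx)/fx,-(v-cy)/fy,-1.]);return P[:3,3],r
def atz(fn,u,v,z):
    o,r=ray(fn,u,v);return o+r*(z-o[2])/r[2]
def proj(fn,p):
    d=np.load('pics/'+fn+'.npz');fx,fy,cx,cy=d['k'];P=d['P']
    q=np.linalg.inv(P)@np.append(p,1);return np.array([cx+fx*q[0]/-q[2],cy-fy*q[1]/-q[2]])
E
python3 - <<'E'
from h import *
save('top','top0');save('scene','sc0')
s=env.observe();print({k:np.round(v,3).tolist() for k,v in s.items()})
E
```

```text
top {'fx': 387.80207583973254, 'fy': 387.80207583973254, 'cx': 274.1272291260787, 'cy': 208.72055224241467, 'pose': ''} [[-0.006, 0.981, -0.191, 0.387], [-1.0, -0.011, -0.029, -0.022], [-0.03, 0.191, 0.981, 0.951], [0.0, 0.0, 0.0, 1.0]]
scene {'fx': 478.0490818907044, 'fy': 478.0490818907044, 'cx': 275.43798342946883, 'cy': 206.50251307662685, 'pose': ''} [[0.859, 0.322, -0.398, 0.12], [-0.512, 0.526, -0.679, -0.721], [-0.009, 0.787, 0.616, 0.74], [0.0, 0.0, 0.0, 1.0]]
{'clock': 0.1, 'qpos': [1.178, 0.378, 0.08, 1.274, 0.0, 1.46], 'dq': [-0.001, -0.003, 0.002, 0.0, 0.001, -0.001], 'tau': [0.0, -46.469, 27.058, 0.012, -0.0, -0.0], 'position': [0.16, 0.552, 0.23], 'tool_rot': [-0.443, -3.11, 0.003], 'wrist_force': [-0.032, -0.281, -0.151], 'moment': [0.014, 0.015, -0.017], 'grip_force': 0.0, 'grip_width': 0.085}
```

View pics/top0.png

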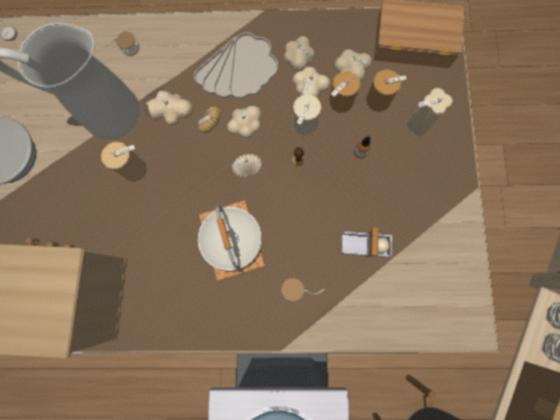

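View pics/sc0.png

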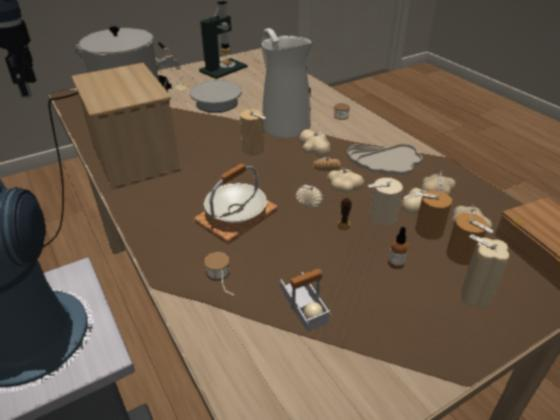

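The top view shows the dish at about (229,239) and the scoop at about (367,244), with its mouth to the left and the ball at the right end. The spool is at (293,290). I'll enlarge both views.

Run:
```python
import cv2
a=cv2.imread('pics/top0.png')[195:285,190:270]; b=cv2.imread('pics/top0.png')[205:285,330:400]
f=lambda x:cv2.resize(x,(390,int(390*x.shape[0]/x.shape[1])),interpolation=cv2.INTER_CUBIC)
A,B=f(a),f(b);h=min(A.shape[0],B.shape[0]);print(390/80,390/70)
cv2.imwrite('pics/topc.png',cv2.hconcat([A[:h],B[:h]]))
s=cv2.imread('pics/sc0.png')[155:335,190:340];cv2.imwrite('pics/scc.png',cv2.resize(s,(500,600),interpolation=cv2.INTER_CUBIC))
```

```text
4.875 5.571428571428571
```

View pics/topc.png

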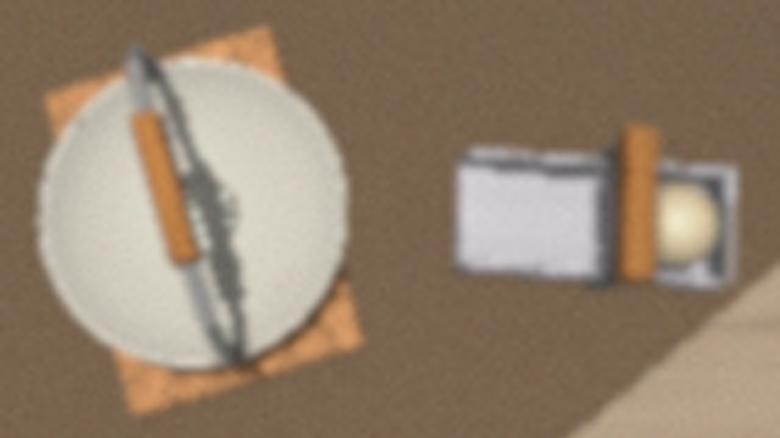

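View pics/scc.png

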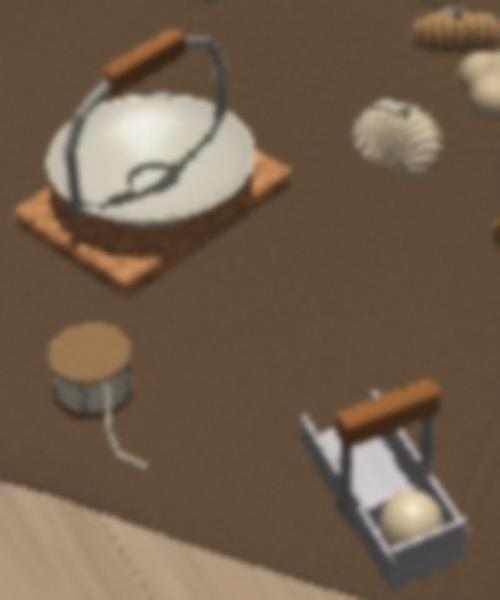

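Readings in the crops: stand corners (45,95), (268,28), (363,348), (133,412). The dish bar runs (146,112) to (183,263) and the scoop bar (645,123) to (637,280). The mouth edge is at x≈457 and the closed end at x≈735.

Run:
```python
from h import *
L=lambda u,v:(u/4.875+190-.4,v/4.875+195-.4)
Rr=lambda u,v:((u-390)/5.5714+330-.4,v/5.5714+205-.4)
S=lambda u,v:(u/3.3333+190-.35,v/3.3333+155-.35)
c=np.array([atz('top0',*L(*p),.018) for p in [(45,95),(268,28),(363,348),(133,412)]])
print('stand',c.mean(0),np.linalg.norm(np.roll(c,-1,0)-c,axis=1)); 
print('ang', [np.degrees(np.arctan2(*(d[1::-1]))) for d in (c[1]-c[2],c[0]-c[3],c[0]-c[1],c[3]-c[2])])
print('dish ctr rim',atz('top0',*L(193,212),.049))
a,b=[atz('top0',*L(*p),.138) for p in [(146,112),(183,263)]];print('dbar',(a+b)/2,np.linalg.norm(a-b),np.degrees(np.arctan2(*((a-b)[1::-1]))))
a,b=[atz('top0',*Rr(*p),.097) for p in [(641,123),(637,281)]];print('sbar',(a+b)/2,np.linalg.norm(a-b),np.degrees(np.arctan2(*((a-b)[1::-1]))))
# trough top rims z~.04 
for p in [(470,148),(462,272),(738,165),(733,290),(458,160)]: print('rim',p,atz('top0',*Rr(*p),.05))
print('ball',atz('top0',*Rr(686,222),.04))
def tri(p,q):
    o1,r1=ray('top0',*p);o2,r2=ray('sc0',*q);A=np.c_[r1,-r2];t=np.linalg.lstsq(A,o2-o1,rcond=None)[0]
    x1,x2=o1+t[0]*r1,o2+t[1]*r2;return (x1+x2)/2,np.linalg.norm(x1-x2)
print('tri d',tri(L(165,188),S(145,58)));print('tri s',tri(Rr(641,202),S(389,410)));print('ball',tri(Rr(686,222),S(412,518)))
for n,z,p in [('spool',.036,(292,290)),('stamp',.08,(298,151)),('shell',.03,(246,165)),('bottle',.105,(367,141))]: print(n,atz('top0',*p,z))
```

```text
stand [0.49445902 0.1103903  0.018     ] [0.11740826 0.16791385 0.11642264 0.16500831]
ang [np.float64(16.63713095964723), np.float64(16.99544640784714), np.float64(106.44290773820343), np.float64(105.00953811825596)]
dish ctr rim [0.49381284 0.11021081 0.049     ]
dbar [0.49432495 0.10985608 0.138     ] 0.0685495907449346 14.754450023542688
sbar [ 0.47927984 -0.2163943   0.097     ] 0.06250787363425088 -4.564295865477778
rim (470, 148) [ 0.50741351 -0.15814693  0.05      ]
rim (462, 272) [ 0.4557817  -0.15278998  0.05      ]
rim (738, 165) [ 0.49920601 -0.26878811  0.05      ]
rim (733, 290) [ 0.4475122 -0.2634717  0.05     ]
rim (458, 160) [ 0.50241264 -0.15295655  0.05      ]
ball [ 0.47665987 -0.24841655  0.04      ]
tri d (array([0.49558545, 0.11037586, 0.13099212]), np.float64(0.001765410368197911))
tri s (array([ 0.47941955, -0.21846853,  0.09055579]), np.float64(0.0007287041894747658))
ball (array([ 0.47665869, -0.24982503,  0.03296985]), np.float64(0.0015177319679863994))
spool [ 0.37366966 -0.03545529  0.036     ]
stamp [ 0.69451635 -0.05356112  0.08      ]
shell [0.67784684 0.07413065 0.03      ]
bottle [ 0.70707338 -0.21053363  0.105     ]
```

Run:
```python
from h import *
for p in [(105,190),(177,168)]: print(atz('sc0',*p,0))
for p in [(170,95),(110,108),(75,85)]: print('top', [atz('sc0',*p,z).round(3).tolist() for z in (.15,.2)])
for p in [(82,248),(72,355)]: print('topcam',[atz('top0',*p,z).round(3).tolist() for z in (0,.15,.2,.25)])
def dl(p,q): # target tool deltas: p position, xyaw deg
    s=env.observe();M=T(s);x=np.radians(q)
    G=np.array([[np.cos(x),np.sin(x),0],[np.sin(x),-np.cos(x),0],[0,0,-1]])
    print('delta',R.from_matrix(M[:3,:3].T@G).as_rotvec().round(4),(M[:3,:3].T@(np.array(p)-M[:3,3])).round(4))
for z in (.23,.15,.071): dl((.4793,-.217,z),175.5)
dl((.43,.25,.25),175.5)
```

```text
[0.25020222 0.39031548 0.        ]
[0.45203415 0.38961712 0.        ]
top [[0.509, 0.532, 0.15], [0.476, 0.426, 0.2]]
top [[0.339, 0.541, 0.15], [0.32, 0.434, 0.2]]
top [[0.291, 0.749, 0.15], [0.277, 0.624, 0.2]]
topcam [[0.478, 0.485, 0.0], [0.464, 0.405, 0.15], [0.459, 0.378, 0.2], [0.454, 0.352, 0.25]]
topcam [[0.225, 0.486, 0.0], [0.251, 0.406, 0.15], [0.259, 0.379, 0.2], [0.268, 0.353, 0.25]]
delta [-0.0018 -0.0004 -0.2042] [-0.5209 -0.6491  0.0015]
delta [-0.0018 -0.0004 -0.2042] [-0.5209 -0.6489  0.0815]
delta [-0.0018 -0.0004 -0.2042] [-0.5209 -0.6488  0.1605]
delta [-0.0018 -0.0004 -0.2042] [-0.3432 -0.2144 -0.0192]
```

>>> play_rows(deltas=[[0, 0, 0, 0, 0, -0.06, 1], [0, 0, 0, -0.03, -0.03, -0.06, 1], [0, 0, -0.02, -0.07, -0.07, -0.06, 1], [0, 0, -0.04, -0.11, -0.11, -0.06, 1], [0, 0, -0.06, -0.15, -0.15, -0.06, 1], [0, 0, -0.08, -0.19, -0.19, -0.06, 1], [0, 0, -0.1, -0.235, -0.225, -0.06, 1], [0, 0, -0.12, -0.28, -0.265, -0.06, 1], [0, 0, -0.14, -0.32, -0.305, -0.06, 1], [0, 0, -0.16, -0.355, -0.345, -0.06, 1], [0, 0, -0.18, -0.39, -0.39, -0.06, 1], [0, 0, -0.2, -0.42, -0.44, -0.05, 1], [0, 0, -0.204, -0.45, -0.49, -0.03, 1], [0, 0, -0.204, -0.475, -0.54, -0.01, 1], [0, 0, -0.204, -0.495, -0.59, 0.01, 1], [0, 0, -0.204, -0.51, -0.625, 0.03, 1], [0, 0, -0.204, -0.518, -0.643, 0.04, 1], [0, 0, -0.204, -0.521, -0.649, 0.04, 1], [0, 0, -0.204, -0.521, -0.649, 0.04, 1], [0, 0, -0.204, -0.521, -0.649, 0.04, 1]], newtons=60)

```text
clock: 2.6
position: [0.4801, -0.2154, 0.1922]
tool_rot: [0.121, 3.138, -0.0]
wrist_force: [-0.5, -0.3, -0.3]
grip_width: 0.0853
grip_force: 0.0
```

Run:
```python
from h import *
s=env.observe();print(s['clock'],s['position'],s['qpos'])
save('wrist','w1')
b=np.array([.4793,-.217,.097]);d=np.array([.0309*np.cos(np.radians(-4.5)),.0309*np.sin(np.radians(-4.5)),0])
print([proj('w1',p).round(1) for p in (b,b+d,b-d)])
```

```text
2.6 [ 0.48010726 -0.21537391  0.19221775] [-5.42536499e-01  2.91923058e-01 -1.42581310e-01  1.13516593e+00
  4.42637016e-04 -4.65382438e-01]
wrist {'fx': 304.83964545899494, 'fy': 304.83964545899494, 'cx': 279.8856369476562, 'cy': 213.85735122276392, 'tool_from_camera': ''} [[0.077, -0.947, -0.312, 0.401], [0.997, 0.073, 0.023, -0.209], [0.001, -0.313, 0.95, 0.335], [0.0, 0.0, 0.0, 1.0]]
[array([277.4, 213.7]), array([277.4, 248.1]), array([277.3, 176.6])]
```

View pics/w1.png

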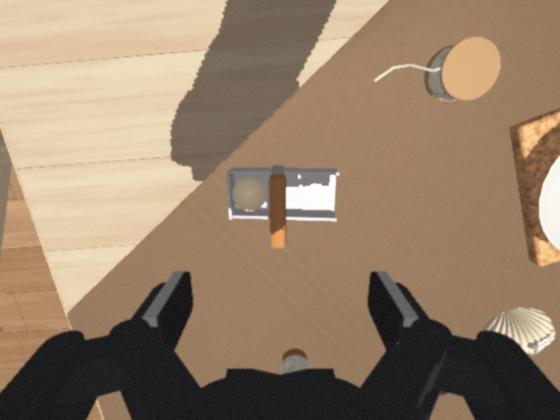

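The bar appears from (277,176) to (278,248), just as predicted. Next I descend and grip.

>>> play_rows(deltas=[[0, 0, 0, 0.001, -0.001, 0.04, 1], [0, 0, 0, 0.001, -0.001, 0.08, 1], [0, 0, 0, 0.001, -0.001, 0.105, 1], [0, 0, 0, 0.001, -0.001, 0.12, 1], [0, 0, 0, 0.001, -0.001, 0.12, 1], [0, 0, 0, 0.001, -0.001, 0.12, 0.5], [0, 0, 0, 0.001, -0.001, 0.12, 0.3], [0, 0, 0, 0.001, -0.001, 0.12, 0.2], [0, 0, 0, 0.001, -0.001, 0.12, 0.1], [0, 0, 0, 0.001, -0.001, 0.12, 0], [0, 0, 0, 0.001, -0.001, 0.12, 0], [0, 0, 0, 0.001, -0.001, 0.12, 0], [0, 0, 0, 0.001, -0.001, 0.12, 0], [0, 0, 0, 0.001, -0.001, 0.12, 0]], newtons=60)

```text
clock: 4.4
position: [0.4791, -0.2175, 0.0718]
tool_rot: [0.124, 3.138, -0.0]
wrist_force: [-0.8, 0.5, 5.1]
grip_width: 0.013
grip_force: 59.2
```

>>> play_rows(deltas=[[0, 0, 0, 0, 0, -0.005, 0], [0, 0, 0, 0, 0, -0.015, 0], [0, 0, 0, 0, 0, -0.03, 0], [0, 0, 0, 0, 0, -0.045, 0], [0, 0, 0, 0, 0, -0.06, 0], [0, 0, 0, 0, 0, -0.075, 0], [0, 0, 0, 0, 0, -0.09, 0], [0, 0, 0, 0, 0, -0.1, 0], [0, 0, 0, 0, 0, -0.105, 0], [0, 0, 0, 0, 0, -0.105, 0], [0, 0, 0, 0, 0, -0.105, 0]])

```text
clock: 5.78
position: [0.4782, -0.2171, 0.1757]
tool_rot: [-0.124, -3.138, -0.001]
wrist_force: [0.2, 0.2, -2.3]
grip_width: 0.0133
grip_force: 58.5
```

```bash
cat >> h.py <<'E'
D=np.array([.4945,.1105]); YAW=106.
def scoop(th,dx,zb,yaw=YAW,h=.0152):
    "tool pose with scoop tipped th deg, mouth-bottom edge at dx along pour axis from dish centre, height zb"
    x=np.radians(yaw+90); G=np.array([[np.cos(x),np.sin(x),0],[np.sin(x),-np.cos(x),0],[0,0,-1]])
    G=G@R.from_rotvec([np.radians(th),0,0]).as_matrix()
    # mouth in tool frame: tool y=scoop x, tool z=-scoop z; bar at z=-h
    m=np.array([0,.061,.073-h]); y=np.radians(yaw)
    M=np.eye(4);M[:3,:3]=G;M[:3,3]=np.r_[D+dx*np.array([np.cos(y),np.sin(y)]),zb]-G@m;return M
def rel(M0,M):
    A=np.linalg.inv(M0)@M;return np.r_[R.from_matrix(A[:3,:3]).as_rotvec(),A[:3,3]].round(4).tolist()
E
python3 - <<'E'
from h import *
s=env.observe();M=T(s);print(s['position'],s['wrist_force'],s['grip_width'])
for a in [(0,-.042,.15),(8,-.042,.15),(8,-.042,.056)]: print(a,scoop(*a)[:3,3],rel(M,scoop(*a)))
save('scene','sc1')
c=cv2.imread('pics/sc1.png')[180:360,210:410];cv2.imwrite('pics/sc1c.png',cv2.resize(c,(660,594),interpolation=cv2.INTER_CUBIC))
E
```

```text
[ 0.47819899 -0.21706322  0.17566717] [ 0.158222    0.23556835 -2.32445262] 0.013276890446502841
(0, -0.042, 0.15) [0.52289065 0.01149005 0.2078    ] [0.0008, -0.0009, -0.358, -0.0265, 0.2314, -0.032]
(8, -0.042, 0.15) [0.52050973 0.01979328 0.21572705] [0.139, -0.0259, -0.3574, -0.0235, 0.2395, -0.0399]
(8, -0.042, 0.056) [0.52050973 0.01979328 0.12172705] [0.139, -0.0259, -0.3574, -0.0236, 0.2394, 0.0541]
scene {'fx': 478.0490818907044, 'fy': 478.0490818907044, 'cx': 275.43798342946883, 'cy': 206.50251307662685, 'pose': ''} [[0.859, 0.322, -0.398, 0.12], [-0.512, 0.526, -0.679, -0.721], [-0.009, 0.787, 0.616, 0.74], [0.0, 0.0, 0.0, 1.0]]
```

View pics/sc1c.png

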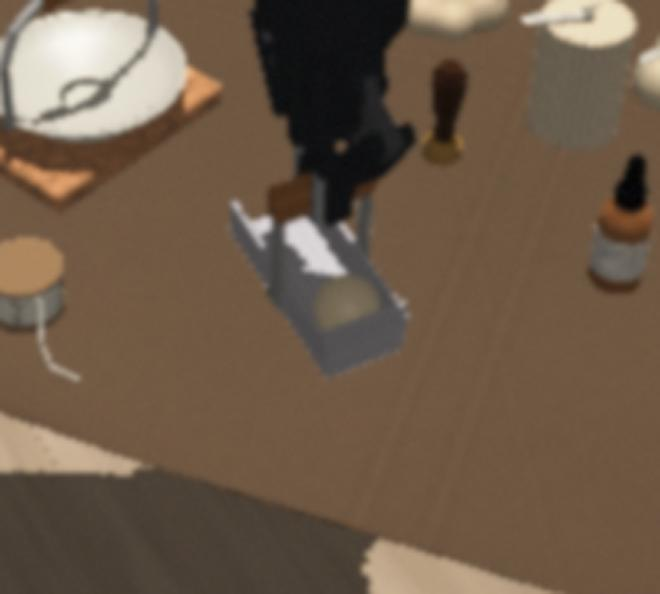

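The scoop is held level with the ball still at its closed end. I'll carry it over smoothly.

>>> play_rows(deltas=[[0, 0, 0, 0, 0.002, -0.006, 0], [0, 0, -0.01, -0.001, 0.008, -0.014, 0], [0, 0, -0.03, -0.002, 0.018, -0.022, 0], [0, 0, -0.05, -0.004, 0.032, -0.028, 0], [0, 0, -0.075, -0.006, 0.049, -0.032, 0], [0, 0, -0.105, -0.008, 0.068, -0.032, 0], [0, 0, -0.135, -0.01, 0.088, -0.032, 0], [0, 0, -0.165, -0.012, 0.108, -0.032, 0], [0, 0, -0.195, -0.0145, 0.128, -0.032, 0], [0, 0, -0.225, -0.017, 0.148, -0.032, 0], [0, 0, -0.255, -0.019, 0.167, -0.032, 0], [0, 0, -0.285, -0.021, 0.185, -0.032, 0], [0, 0, -0.31, -0.023, 0.201, -0.032, 0], [0, 0, -0.33, -0.0245, 0.214, -0.032, 0], [0, 0, -0.345, -0.0255, 0.223, -0.032, 0], [0, 0, -0.353, -0.026, 0.229, -0.032, 0], [0, 0, -0.358, -0.0265, 0.231, -0.032, 0], [0, 0, -0.358, -0.0265, 0.231, -0.032, 0], [0, 0, -0.358, -0.0265, 0.231, -0.032, 0]])

```text
clock: 8.2
position: [0.5231, 0.0105, 0.2083]
tool_rot: [0.436, -3.111, 0.0]
wrist_force: [-0.8, -0.2, -2.5]
grip_width: 0.0129
grip_force: 58.5
```

Run:
```python
from h import *
s=env.observe();M=T(s);print(s['position'],s['wrist_force'],s['grip_width'])
for a in [(0,-.042,.15),(4,-.042,.12),(8,-.042,.1),(8,-.042,.056)]: print(a,rel(M,scoop(*a)))
save('top','t2')
a=cv2.imread('pics/t2.png')[170:290,190:340];cv2.imwrite('pics/t2c.png',cv2.resize(a,(750,600),interpolation=cv2.INTER_CUBIC))
```

```text
[0.52314906 0.01050308 0.20829591] [-0.77076998 -0.19368974 -2.53031299] 0.012946165071697982
(0, -0.042, 0.15) [-0.0001, -0.0, -0.0007, -0.0, 0.001, 0.0005]
(4, -0.042, 0.12) [0.0697, -0.0001, -0.0007, -0.0, 0.0052, 0.0264]
(8, -0.042, 0.1) [0.1395, -0.0001, -0.0007, -0.0, 0.0097, 0.0426]
(8, -0.042, 0.056) [0.1395, -0.0001, -0.0007, -0.0, 0.0097, 0.0866]
top {'fx': 387.80207583973254, 'fy': 387.80207583973254, 'cx': 274.1272291260787, 'cy': 208.72055224241467, 'pose': ''} [[-0.006, 0.981, -0.191, 0.387], [-1.0, -0.011, -0.029, -0.022], [-0.03, 0.191, 0.981, 0.951], [0.0, 0.0, 0.0, 1.0]]
```

View pics/t2c.png

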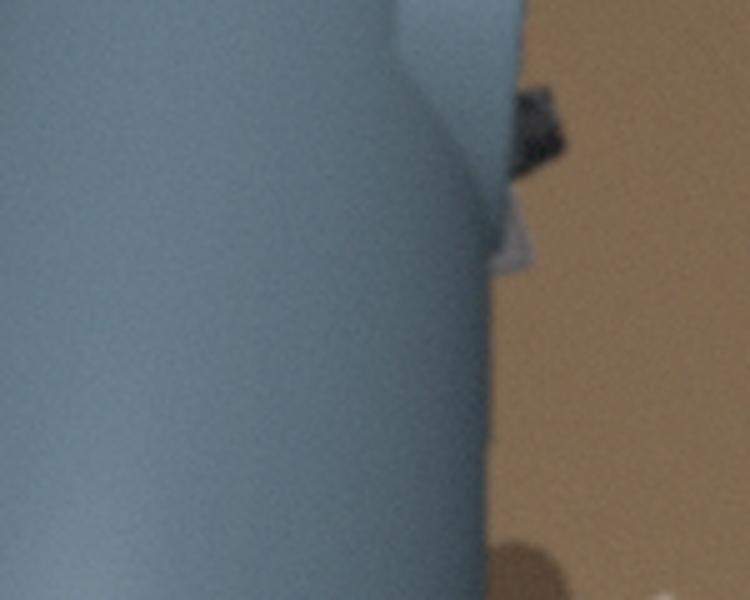

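The arm hides the pouring area in the top view, so I'll check with the scene camera after lowering.

>>> play_rows(deltas=[[0.01, 0, 0, 0, 0.0005, 0.003, 0], [0.025, 0, 0, 0, 0.0015, 0.01, 0], [0.042, 0, 0, 0, 0.003, 0.018, 0], [0.06, 0, 0, 0, 0.004, 0.027, 0], [0.078, 0, 0, 0, 0.0055, 0.036, 0], [0.096, 0, 0, 0, 0.007, 0.046, 0], [0.112, 0, 0, 0, 0.008, 0.056, 0], [0.126, 0, 0, 0, 0.009, 0.066, 0], [0.135, 0, 0, 0, 0.0095, 0.074, 0], [0.139, 0, 0, 0, 0.0097, 0.08, 0], [0.139, 0, 0, 0, 0.0097, 0.083, 0], [0.139, 0, 0, 0, 0.0097, 0.085, 0], [0.139, 0, 0, 0, 0.0097, 0.085, 0]])

```text
clock: 9.88
position: [0.5207, 0.0201, 0.1234]
tool_rot: [-0.433, 3.084, -0.215]
wrist_force: [0.8, 0.5, -3.6]
grip_width: 0.0128
grip_force: 58.6
```

Run:
```python
from h import *
s=env.observe();M=T(s);print(s['position'],s['wrist_force'],s['grip_width'])
for t in [8,10,12,13,14,15,16,17,18,19,20,21,22,23,24,25]: print(t,rel(M,scoop(t,-.042,.057)))
save('scene','sc3')
a=cv2.imread('pics/sc3.png')[130:270,180:350];cv2.imwrite('pics/sc3c.png',cv2.resize(a,(714,588),interpolation=cv2.INTER_CUBIC))
```

```text
[0.52065258 0.02007494 0.12335636] [ 0.80824849  0.5393884  -3.58352667] 0.012799515159915944
8 [0.0006, 0.0002, -0.0003, 0.0002, -0.0001, 0.0007]
10 [0.0355, 0.0002, -0.0003, 0.0002, 0.0019, -0.0014]
12 [0.0704, 0.0002, -0.0003, 0.0002, 0.004, -0.0035]
13 [0.0879, 0.0002, -0.0003, 0.0002, 0.0051, -0.0044]
14 [0.1053, 0.0002, -0.0003, 0.0002, 0.0062, -0.0054]
15 [0.1228, 0.0002, -0.0003, 0.0002, 0.0074, -0.0063]
16 [0.1402, 0.0002, -0.0003, 0.0002, 0.0085, -0.0073]
17 [0.1577, 0.0002, -0.0003, 0.0002, 0.0097, -0.0082]
18 [0.1752, 0.0002, -0.0003, 0.0002, 0.0108, -0.0091]
19 [0.1926, 0.0002, -0.0003, 0.0002, 0.012, -0.0099]
20 [0.2101, 0.0002, -0.0003, 0.0002, 0.0132, -0.0108]
21 [0.2275, 0.0002, -0.0003, 0.0002, 0.0144, -0.0116]
22 [0.245, 0.0002, -0.0003, 0.0002, 0.0157, -0.0124]
23 [0.2624, 0.0002, -0.0003, 0.0002, 0.0169, -0.0132]
24 [0.2799, 0.0002, -0.0003, 0.0002, 0.0182, -0.0139]
25 [0.2973, 0.0002, -0.0003, 0.0002, 0.0194, -0.0146]
scene {'fx': 478.0490818907044, 'fy': 478.0490818907044, 'cx': 275.43798342946883, 'cy': 206.50251307662685, 'pose': ''} [[0.859, 0.322, -0.398, 0.12], [-0.512, 0.526, -0.679, -0.721], [-0.009, 0.787, 0.616, 0.74], [0.0, 0.0, 0.0, 1.0]]
```

View pics/sc3c.png

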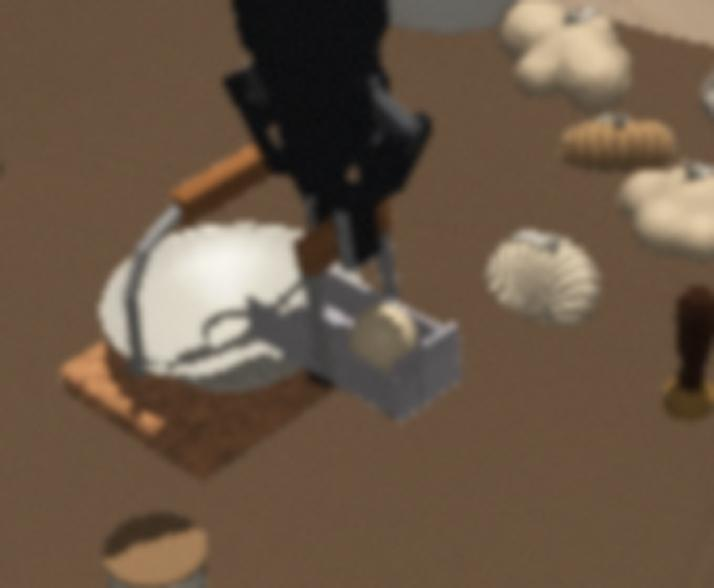

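The mouth is over the bowl and clear of the rim and handle, with the ball still at the back. I'll tip slowly about the mouth edge.

>>> play_rows(deltas=[[0.018, 0, 0, 0, 0.001, -0.0007, 0], [0.035, 0, 0, 0, 0.002, -0.0014, 0], [0.053, 0, 0, 0, 0.003, -0.0025, 0], [0.07, 0, 0, 0, 0.004, -0.0035, 0], [0.079, 0, 0, 0, 0.0045, -0.004, 0], [0.088, 0, 0, 0, 0.005, -0.0044, 0], [0.094, 0, 0, 0, 0.0055, -0.0048, 0], [0.1, 0, 0, 0, 0.0058, -0.0051, 0], [0.105, 0, 0, 0, 0.0062, -0.0054, 0], [0.111, 0, 0, 0, 0.0066, -0.0057, 0], [0.117, 0, 0, 0, 0.007, -0.006, 0], [0.123, 0, 0, 0, 0.0074, -0.0063, 0], [0.129, 0, 0, 0, 0.0078, -0.0067, 0], [0.135, 0, 0, 0, 0.0082, -0.007, 0], [0.14, 0, 0, 0, 0.0085, -0.0073, 0], [0.146, 0, 0, 0, 0.0089, -0.0076, 0], [0.152, 0, 0, 0, 0.0093, -0.0079, 0], [0.158, 0, 0, 0, 0.0097, -0.0082, 0], [0.158, 0, 0, 0, 0.0097, -0.0082, 0], [0.158, 0, 0, 0, 0.0097, -0.0082, 0]])

```text
clock: 12.42
position: [0.5175, 0.0305, 0.1301]
tool_rot: [-0.427, 3.037, -0.454]
wrist_force: [-0.6, 0.2, -2.2]
grip_width: 0.0131
grip_force: 58.6
```

>>> play_rows(deltas=[[0.006, 0, 0, 0, 0.0004, -0.0001, 0], [0.012, 0, 0, 0, 0.0008, -0.0001, 0], [0.018, 0, 0, 0, 0.0015, -0.0002, 0], [0.026, 0, 0, 0, 0.002, -0.0003, 0], [0.035, 0, 0, 0, 0.0026, -0.0004, 0], [0.044, 0, 0, 0, 0.0033, -0.0005, 0], [0.053, 0, 0, 0, 0.004, -0.0006, 0], [0.062, 0, 0, 0, 0.0047, -0.0006, 0], [0.07, 0, 0, 0, 0.0053, -0.0007, 0], [0.079, 0, 0, 0, 0.006, -0.0007, 0], [0.088, 0, 0, 0, 0.0067, -0.0008, 0], [0.105, 0, 0, 0, 0.008, -0.0008, 0], [0.122, 0, 0, 0, 0.0095, -0.0008, 0], [0.14, 0, 0, 0, 0.0108, -0.0008, 0], [0.14, 0, 0, 0, 0.0108, -0.0008, 0], [0.14, 0, 0, 0, 0.0108, -0.0008, 0], [0.14, 0, 0, 0, 0.0108, -0.0008, 0], [0.14, 0, 0, 0, 0.0108, -0.0008, 0]])

```text
clock: 14.68
position: [0.5147, 0.0405, 0.1278]
tool_rot: [-0.418, 2.98, -0.662]
wrist_force: [0.2, -0.2, -1.2]
grip_width: 0.0132
grip_force: 58.6
```

Run:
```python
from h import *
s=env.observe();M=T(s);print(s['clock'],s['position'],s['wrist_force'],s['grip_width'])
print(rel(M,scoop(25,-.042,.057)))
for a in [(15,-.06,.075),(5,-.08,.10),(0,-.10,.15)]: print(a,rel(M,scoop(*a)))
save('scene','sc4')
a=cv2.imread('pics/sc4.png')[130:270,180:350];cv2.imwrite('pics/sc4c.png',cv2.resize(a,(714,588),interpolation=cv2.INTER_CUBIC))
```

```text
14.675 [0.51474871 0.04054544 0.12777583] [ 0.18109874 -0.19586202 -1.16374113] 0.013243364878204876
[-0.0006, 0.0001, -0.0005, 0.0002, -0.0032, -0.0067]
(15, -0.06, 0.075) [-0.1752, 0.0002, -0.0004, 0.0002, -0.0362, -0.0039]
(5, -0.08, 0.1) [-0.3497, 0.0002, -0.0004, 0.0001, -0.0719, -0.0052]
(0, -0.1, 0.15) [-0.437, 0.0002, -0.0004, 0.0001, -0.1138, -0.0352]
scene {'fx': 478.0490818907044, 'fy': 478.0490818907044, 'cx': 275.43798342946883, 'cy': 206.50251307662685, 'pose': ''} [[0.859, 0.322, -0.398, 0.12], [-0.512, 0.526, -0.679, -0.721], [-0.009, 0.787, 0.616, 0.74], [0.0, 0.0, 0.0, 1.0]]
```

View pics/sc4c.png

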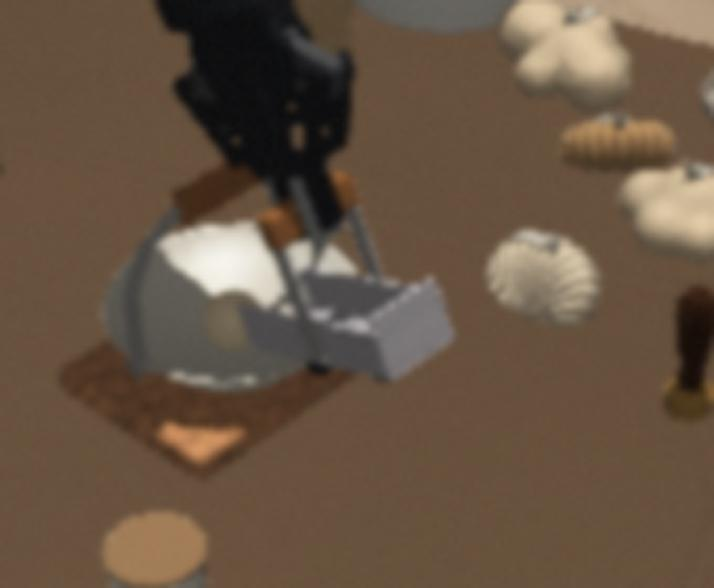

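The ball is in the bowl, at (235,315) in the crop, and the trough is empty. I'll withdraw the scoop up and back.

>>> play_rows(deltas=[[-0.03, 0, 0, 0, -0.006, -0.003, 0], [-0.08, 0, 0, 0, -0.016, -0.005, 0], [-0.13, 0, 0, 0, -0.027, -0.005, 0], [-0.175, 0, 0, 0, -0.036, -0.004, 0], [-0.24, 0, 0, 0, -0.05, -0.005, 0], [-0.3, 0, 0, 0, -0.062, -0.005, 0], [-0.35, 0, 0, 0, -0.072, -0.006, 0], [-0.4, 0, 0, 0, -0.092, -0.02, 0], [-0.437, 0, 0, 0, -0.114, -0.035, 0], [-0.437, 0, 0, 0, -0.114, -0.035, 0], [-0.437, 0, 0, 0, -0.114, -0.035, 0]])

```text
clock: 16.1
position: [0.5386, -0.0444, 0.2072]
tool_rot: [0.437, -3.111, -0.0]
wrist_force: [-0.1, -0.3, -2.9]
grip_width: 0.013
grip_force: 58.8
```

Run:
```python
from h import *
s=env.observe();M=T(s);print(s['clock'],s['position'],s['wrist_force'],s['grip_width'])
x=np.radians(175.5);G=np.eye(4);G[:3,:3]=[[np.cos(x),np.sin(x),0],[np.sin(x),-np.cos(x),0],[0,0,-1]]
for p in [(.4795,-.217,.17),(.4795,-.217,.09),(.4795,-.217,.0725)]: G[:3,3]=p;print(rel(M,G))
```

```text
16.1 [ 0.53861144 -0.04436208  0.20716372] [-0.08800499 -0.34487606 -2.8600127 ] 0.013011275022239026
[0.0002, -0.0003, 0.3575, 0.1044, -0.1497, 0.0372]
[0.0002, -0.0003, 0.3575, 0.1043, -0.1497, 0.1172]
[0.0002, -0.0003, 0.3575, 0.1043, -0.1497, 0.1347]
```

>>> play_rows(deltas=[[0, 0, 0.04, 0.012, -0.017, 0, 0], [0, 0, 0.1, 0.03, -0.043, 0.002, 0], [0, 0, 0.16, 0.048, -0.068, 0.008, 0], [0, 0, 0.22, 0.066, -0.093, 0.016, 0], [0, 0, 0.28, 0.082, -0.118, 0.026, 0], [0, 0, 0.33, 0.097, -0.138, 0.04, 0], [0, 0, 0.357, 0.104, -0.149, 0.06, 0], [0, 0, 0.357, 0.104, -0.15, 0.085, 0], [0, 0, 0.357, 0.104, -0.15, 0.108, 0], [0, 0, 0.357, 0.104, -0.15, 0.12, 0], [0, 0, 0.357, 0.104, -0.15, 0.128, 0], [0, 0, 0.357, 0.104, -0.15, 0.131, 0], [0, 0, 0.357, 0.104, -0.15, 0.133, 0], [0, 0, 0.357, 0.104, -0.15, 0.135, 0], [0, 0, 0.357, 0.104, -0.15, 0.135, 0]])

```text
clock: 17.98
position: [0.4805, -0.2173, 0.0728]
tool_rot: [0.122, 3.139, -0.0]
wrist_force: [0.2, 0.8, -1.2]
grip_width: 0.0129
grip_force: 58.7
```

>>> play_rows(deltas=[[0, 0, 0, 0, 0, 0.0008, 0], [0, 0, 0, 0, 0, 0.0012, 0], [0, 0, 0, 0, 0, 0.0012, 0]])

```text
clock: 18.35
position: [0.4806, -0.2174, 0.0718]
tool_rot: [0.122, 3.139, -0.0]
wrist_force: [-0.8, -0.1, 3.1]
grip_width: 0.0127
grip_force: 59.3
```

>>> play_rows(deltas=[[0, 0, 0, 0, 0, 0, 0.1], [0, 0, 0, 0, 0, 0, 0.25], [0, 0, 0, 0, 0, 0, 0.45], [0, 0, 0, 0, 0, 0, 0.7], [0, 0, 0, 0, 0, 0, 0.7], [0, 0, 0, 0, 0, -0.01, 0.7], [0, 0, 0, 0, 0, -0.03, 0.7], [0, 0, 0, 0, 0, -0.07, 0.7], [0, 0, 0, 0, 0, -0.12, 0.7], [0, 0, 0, 0, 0, -0.16, 0.7], [0, 0, 0, 0, 0, -0.18, 0.7], [0, 0, 0, 0, 0, -0.18, 0.7]])

```text
clock: 19.85
position: [0.4816, -0.2179, 0.2538]
tool_rot: [0.122, 3.135, -0.004]
wrist_force: [-0.4, 0.3, 0.1]
grip_width: 0.0599
grip_force: 0.0
```

Run:
```python
from h import *
s=env.observe();M=T(s);print(s['clock'],s['position'],s['wrist_force'],s['grip_width'])
x=np.radians(196);G=np.eye(4);G[:3,:3]=[[np.cos(x),np.sin(x),0],[np.sin(x),-np.cos(x),0],[0,0,-1]]
G[:3,3]=(.4945,.1105,.23);print(rel(M,G))
c=env.read_camera('top');cv2.imwrite('pics/t5.png',c['image'][:,:,::-1])
s=env.read_camera('scene');cv2.imwrite('pics/s5.png',s['image'][:,:,::-1])
a=c['image'][190:290,190:290,::-1];b=s['image'][150:300,180:330,::-1]
f=lambda q:cv2.resize(q,(395,395),interpolation=cv2.INTER_CUBIC)
cv2.imwrite('pics/c5.png',cv2.hconcat([f(a),f(b)]))
```

```text
19.85 [ 0.48158991 -0.21791101  0.25383133] [-0.37080378  0.25393944  0.05752797] 0.05985284117961262
[-0.0028, 0.0039, -0.357, 0.0127, 0.3285, 0.0231]
```

View pics/c5.png

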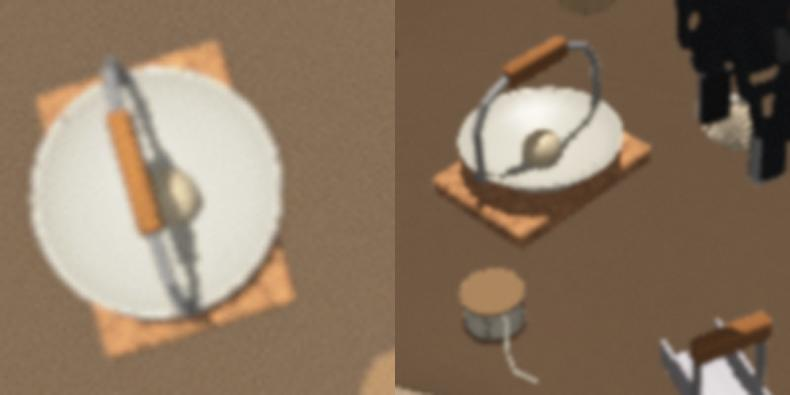

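The scoop stands empty. The dish hasn't moved, and the ball sits near its middle. Next I go to the dish handle.

>>> play_rows(deltas=[[0, 0, -0.02, 0.001, 0.02, 0, 0.7], [0, 0, -0.07, 0.003, 0.065, 0, 0.7], [0, 0, -0.12, 0.005, 0.115, 0, 0.7], [0, 0, -0.18, 0.007, 0.165, 0, 0.7], [0, 0, -0.23, 0.009, 0.215, 0.005, 0.7], [0, 0, -0.28, 0.011, 0.26, 0.01, 0.7], [0, 0, -0.32, 0.012, 0.295, 0.016, 0.7], [0, 0, -0.345, 0.0125, 0.318, 0.02, 0.7], [0, 0.002, -0.354, 0.0127, 0.328, 0.023, 0.7], [0, 0.002, -0.354, 0.0127, 0.3285, 0.023, 0.7], [0, 0.002, -0.354, 0.0127, 0.3285, 0.023, 0.7]])

```text
clock: 21.32
position: [0.4931, 0.1107, 0.2283]
tool_rot: [0.431, -3.11, 0.0]
wrist_force: [0.1, -0.0, 0.3]
grip_width: 0.0598
grip_force: 0.0
```

Run:
```python
from h import *
s=env.observe();M=T(s);print(s['clock'],s['position'],s['qpos'])
x=np.radians(195.8);G=np.eye(4);G[:3,:3]=[[np.cos(x),np.sin(x),0],[np.sin(x),-np.cos(x),0],[0,0,-1]]
G[:3,3]=(.4948,.1105,.111);print(rel(M,G))
save('wrist','w6')
b=np.array([.4948,.1104,.138]);a=np.radians(15.8);d=.035*np.array([np.cos(a),np.sin(a),0])
im=cv2.imread('pics/w6.png')
for p in (b,b+d,b-d): cv2.circle(im,tuple(int(v) for v in proj('w6',p).round()),2,(255,0,0),-1)
u,v=proj('w6',b).astype(int);print(u,v)
cv2.imwrite('pics/w6c.png',cv2.resize(im[max(0,v-110):v+110,u-110:u+110],(600,600)))
```

```text
21.325 [0.49307206 0.11071428 0.22834233] [ 9.54330541e-02  2.38664140e-01 -1.19443235e-01  1.21505532e+00
 -2.36481798e-04 -1.79957231e-01]
[0.0002, -0.0024, -0.0004, -0.0019, -0.0007, 0.1173]
wrist {'fx': 304.83964545899494, 'fy': 304.83964545899494, 'cx': 279.8856369476562, 'cy': 213.85735122276392, 'tool_from_camera': ''} [[-0.272, -0.915, -0.298, 0.418], [0.962, -0.258, -0.085, 0.089], [0.001, -0.309, 0.951, 0.372], [0.0, 0.0, 0.0, 1.0]]
278 218
```

View pics/w6c.png

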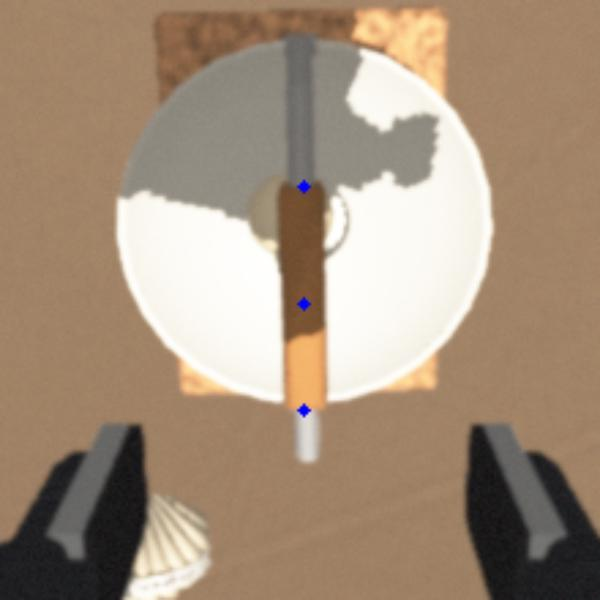

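The predicted dots lie on the bar, which needs about 1.2° more yaw, and the ball is centred under it. I descend and grip.

>>> play_rows(deltas=[[0, -0.0024, -0.02, -0.002, -0.0007, 0.02, 0.7], [0, -0.0024, -0.02, -0.002, -0.0007, 0.055, 0.7], [0, -0.0024, -0.02, -0.002, -0.0007, 0.085, 0.7], [0, -0.0024, -0.02, -0.002, -0.0007, 0.105, 0.7], [0, -0.0024, -0.02, -0.002, -0.0007, 0.115, 0.7], [0, -0.0024, -0.02, -0.002, -0.0007, 0.117, 0.7], [0, -0.0024, -0.02, -0.002, -0.0007, 0.117, 0.5], [0, -0.0024, -0.02, -0.002, -0.0007, 0.117, 0.4], [0, -0.0024, -0.02, -0.002, -0.0007, 0.117, 0.32], [0, -0.0024, -0.02, -0.002, -0.0007, 0.117, 0.25], [0, -0.0024, -0.02, -0.002, -0.0007, 0.117, 0.2], [0, -0.0024, -0.02, -0.002, -0.0007, 0.117, 0.16], [0, -0.0024, -0.02, -0.002, -0.0007, 0.117, 0.12], [0, -0.0024, -0.02, -0.002, -0.0007, 0.117, 0.08], [0, -0.0024, -0.02, -0.002, -0.0007, 0.117, 0], [0, -0.0024, -0.02, -0.002, -0.0007, 0.117, 0], [0, -0.0024, -0.02, -0.002, -0.0007, 0.117, 0], [0, -0.0024, -0.02, -0.002, -0.0007, 0.117, 0]], newtons=80)

```text
clock: 23.62
position: [0.4953, 0.111, 0.1116]
tool_rot: [-0.463, 3.106, 0.0]
wrist_force: [0.4, -2.6, 3.3]
grip_width: 0.0127
grip_force: 78.7
```

Lift straight up 10 cm, gently.

>>> play_rows(deltas=[[0, 0, 0, 0, 0, -0.001, 0], [0, 0, 0, 0, 0, -0.004, 0], [0, 0, 0, 0, 0, -0.008, 0], [0, 0, 0, 0, 0, -0.014, 0], [0, 0, 0, 0, 0, -0.021, 0], [0, 0, 0, 0, 0, -0.029, 0], [0, 0, 0, 0, 0, -0.038, 0], [0, 0, 0, 0, 0, -0.047, 0], [0, 0, 0, 0, 0, -0.056, 0], [0, 0, 0, 0, 0, -0.065, 0], [0, 0, 0, 0, 0, -0.074, 0], [0, 0, 0, 0, 0, -0.082, 0], [0, 0, 0, 0, 0, -0.089, 0], [0, 0, 0, 0, 0, -0.094, 0], [0, 0, 0, 0, 0, -0.098, 0], [0, 0, 0, 0, 0, -0.1005, 0], [0, 0, 0, 0, 0, -0.102, 0], [0, 0, 0, 0, 0, -0.102, 0], [0, 0, 0, 0, 0, -0.102, 0]])

```text
clock: 26.0
position: [0.495, 0.1111, 0.2132]
tool_rot: [-0.464, 3.107, 0.001]
wrist_force: [1.0, 0.4, -3.7]
grip_width: 0.0126
grip_force: 77.9
```

>>> play_rows(deltas=[[0, 0, 0.01, 0, 0, 0, 0], [0, 0, 0.03, 0, 0, 0, 0], [0, 0, 0.06, 0, 0, 0, 0], [0, 0, 0.1, 0, 0, 0, 0], [0, 0, 0.15, 0, 0, 0, 0], [0, 0, 0.205, 0, 0, 0, 0], [0, 0, 0.265, 0, 0, 0, 0], [0, 0, 0.325, 0, 0, 0, 0], [0, 0, 0.39, 0, 0, 0, 0], [0, 0, 0.455, 0, 0, 0, 0], [0, 0, 0.515, 0, 0, 0, 0], [0, 0, 0.575, 0, 0, 0, 0], [0, 0, 0.63, 0, 0, 0, 0], [0, 0, 0.68, 0, 0, 0, 0], [0, 0, 0.72, 0, 0, 0, 0], [0, 0, 0.75, 0, 0, 0, 0], [0, 0, 0.77, 0, 0, 0, 0], [0, 0, 0.78, 0, 0, 0, 0], [0, 0, 0.785, 0, 0, 0, 0], [0, 0, 0.785, 0, 0, 0, 0]])

```text
clock: 28.5
position: [0.4951, 0.1111, 0.2134]
tool_rot: [0.76, 3.048, 0.001]
wrist_force: [0.0, 1.4, -3.3]
grip_width: 0.0129
grip_force: 77.9
```

>>> play_rows(deltas=[[0, 0, 0.01, 0, 0, 0, 0], [0, 0, 0.03, 0, 0, 0, 0], [0, 0, 0.06, 0, 0, 0, 0], [0, 0, 0.1, 0, 0, 0, 0], [0, 0, 0.15, 0, 0, 0, 0], [0, 0, 0.205, 0, 0, 0, 0], [0, 0, 0.265, 0, 0, 0, 0], [0, 0, 0.325, 0, 0, 0, 0], [0, 0, 0.39, 0, 0, 0, 0], [0, 0, 0.455, 0, 0, 0, 0], [0, 0, 0.515, 0, 0, 0, 0], [0, 0, 0.575, 0, 0, 0, 0], [0, 0, 0.63, 0, 0, 0, 0], [0, 0, 0.68, 0, 0, 0, 0], [0, 0, 0.72, 0, 0, 0, 0], [0, 0, 0.75, 0, 0, 0, 0], [0, 0, 0.77, 0, 0, 0, 0], [0, 0, 0.78, 0, 0, 0, 0], [0, 0, 0.786, 0, 0, 0, 0], [0, 0, 0.786, 0, 0, 0, 0]])

```text
clock: 31.0
position: [0.4951, 0.1111, 0.2134]
tool_rot: [-1.87, -2.525, -0.001]
wrist_force: [-0.5, 0.5, -2.9]
grip_width: 0.0127
grip_force: 77.9
```

>>> play_rows(deltas=[[0, 0, 0, 0, 0, 0, 0], [0, 0, 0, 0, 0, 0, 0], [0, 0, 0, 0, 0, 0, 0], [0, 0, 0, 0, 0, 0, 0], [0, 0, 0, 0, 0, 0, 0], [0, 0, 0, 0, 0, 0, 0]])

```text
clock: 31.75
position: [0.4951, 0.1111, 0.2134]
tool_rot: [-1.87, -2.525, -0.001]
wrist_force: [0.0, -0.4, -3.5]
grip_width: 0.0127
grip_force: 77.9
```

Run:
```python
from h import *
s=env.observe();print(s['clock'],s['position'],s['tool_rot'],np.abs(s['dq']).max(),s['wrist_force'],s['grip_width'])
x=T(s)[:3,0];print(np.degrees(np.arctan2(x[1],x[0])))
ims=[env.read_camera(n)['image'][:,:,::-1] for n in('scene','wrist')]
a=cv2.resize(ims[0][80:340,140:400],(395,395),interpolation=cv2.INTER_CUBIC);b=cv2.resize(ims[1][70:350,140:420],(395,395))
cv2.imwrite('pics/f.png',cv2.hconcat([a,b]))
```

```text
31.75 [0.4951321  0.11105108 0.21343751] [-1.86961345e+00 -2.52467114e+00 -1.07421627e-03] 0.010461433658979486 [ 0.01432353 -0.41772191 -3.4671158 ] 0.012744353039844036
106.95734172277953
```

View pics/f.png

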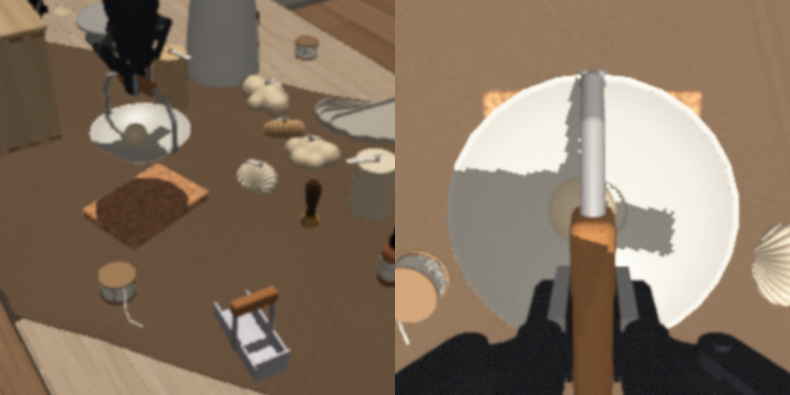

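The dish is level above its stand, turned 90°, with the ball in the middle. The scoop stands empty and the bystanders haven't moved, so I'll hand in.

```bash
python3 -c "
from workcell import env
print(env.close_job())"
```

```text
the job is handed in; nothing more can be done
None
```

I tipped the ball into the dish and stood the empty scoop back on the table. The dish is held still and level about 10 cm above its stand after a quarter turn, with the ball in the middle; I handed the job in at about 32 s, and no verdict came back.

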